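Pack the shoeshine kit: tip in the tins, hang the welt brush

TASK

First tip the hinged side tray of the shoeshine box (pressing down the brass lever in front of the box does it), so that both polish tins slide into the open well, and let the tray swing back down; never touch those two tins with the fingers. Then hang the narrow welt brush by the eye of its handle on the brass peg on the front of the box, and let go. Do not shift anything else on the bench by more than 25 mm.

Things in the scene. Friction and masses are not known exactly. Their poses are not given: they have to be found in the camera images.
- kit: Pine shoeshine box, fixed, 180 (x) x 320 (y) x 160 mm high. Origin: centre of underside; front (-x) faces roughly to the robot, +y to the robot's left, z up. Open well on the right (inside x -82..82, y -152..32, floor z 8, rim z 160). Left part closed (top z 170) with a footrest up to z 212. Pine cleat on the front (y 65..135, up to z 235, face x -105) carries the peg.
- peg: Plain brass peg, 10 mm thick, 60 mm long, sticking out of the cleat's face forwards and up at 45 degrees. Origin: its root, at (-105, 100, 190) mm in the kit's frame; its z axis runs along the peg to the tip (z = 60 mm), its y is the kit's y, its x points up and towards the box.
- tray (a joint): Angle (rad) of the nickel tipping tray hinged on the box's right rim (hinge along x at kit y -160, z 185): 0 = level, sticking out 110 mm to the right with the two tins in it (150 mm wide, rims 25 high); grows to its stop at 1.3 as it tips up and its load slides into the well. Pressing the lever (3 to 10 N) tips it; a light spring brings it back to 0.
- lever_pad (a point): Centre of the top face of the brass lever's end plate (40 mm along kit x, 55 along the lever, 6 thick), turning with the tray; 87.5 mm from the hinge axis. Level tray: at kit (-145, -90, 238) mm, the lever rising at 35 degrees towards +y; tray at 1.3: at z 131, sloping 40 degrees down. The lever is 50 mm clear of the box front; a straight press down near kit y -90 follows it.
- tin_a: One of two round oxblood polish tins lying in the tray, 62 mm across, 24 mm high. Origin: centre of its underside, z along its axis.
- tin_b: The other of the two tins in the tray, alike.
- brush: Narrow welt brush with beech handle, 161 mm long, lying on its side, 14 thick, 50 to 100 g. Origin: underside, on the handle's centre line; x along the handle towards the head, y to the dark bristles' side, z up. Handle 20 mm wide, x -42..22; head 24 wide, x 22..82, bristles out to y 31; eye ring 42 mm outside, 26 inside, 8 thick, flush with the underside, centred at x -60. Balance near x 10.
- brush_eye (a point): Centre of the brush's eye (26 mm hole, its axis along the brush's z), 60 mm from the brush's origin at its -x end, 4 mm above its underside. Its axes are the brush's.
- shoehorn: Bone shoehorn lying flat, 190 x 40 x 6 mm, bystander. Origin: centre of underside, x along it.
- polisher: Big polishing brush, bristles down, 155 x 52 x 42 mm, bystander. Origin: centre of underside, x along it.
- coin_tin: Nickel-plated coin tin, 79 x 54 x 40 mm, bystander. Origin: centre of underside.
- spare_tin: Another round polish tin, 62 mm across, 24 mm high, lying on the bench, bystander. Origin: centre of underside.
- dressing: Corked amber bottle, 52 mm across, 115 mm high, bystander. Origin: centre of underside.

How it is judged:
On the way, in this order (a step that is already met when the one before it is completed fails the run):
1. Both tins from the tray lie in the open well of the box, and the tray is back down (within 0.1 rad of level) (x of tin_a in the frame of kit between -0.085 and 0.085 m and y of tin_a in the frame of kit between -0.155 and 0.035 m and z of each of tin_a, tin_b in the frame of kit below 0.11 m and x of tin_b in the frame of kit between -0.085 and 0.085 m and y of tin_b in the frame of kit between -0.155 and 0.035 m and value of joint tray below 0.1 rad), for 0.2 s.
2. The welt brush hangs from the peg by its eye, head down, let go and at rest (x of brush_eye in the frame of peg between -0.013 and 0.013 m and y of brush_eye in the frame of peg between -0.013 and 0.013 m and z of brush_eye in the frame of peg between -0.004 and 0.055 m and angle between brush's own x axis and vertical above 2.6 rad and contact force between the fingers and brush below 0.1 N and linear speed of brush below 0.03 m/s and angular speed of brush below 0.3 rad/s), for 0.3 s.
At the end, for the whole second after the job is handed in: Both tins inside the well (undersides' centres below z 110 mm); tray within 0.1 rad of level; brush hanging at rest, peg through its eye (eye centre within 13 mm of the peg axis, -4 to 55 mm along it), handle within 30 degrees of vertical, bristle head down, released by the fingers (all of step 1 and all of step 2); the robot touches nothing.
It fails at once if A bystander (shoehorn, big polishing brush, coin tin, spare tin, bottle) is moved by more than 25 mm (distance of any of shoehorn, polisher, coin_tin, spare_tin, dressing from where it was at the start of the episode above 0.025 m).
It fails at once if The fingers touch one of the two tins of the tray (contact force between the fingers and tin_a above 0.5 N or contact force between the fingers and tin_b above 0.5 N).
It also fails if it takes over 61 s, if anything falls off the work surface, if the arm or the gripper's body presses on something with over 40 N, if the wrist force passes 120 N, or if a joint passes its speed limit or range.

ROBOT

A 6-joint arm with a two-finger parallel gripper is mounted at the origin on the work surface. World frame = base frame: x ahead of the robot, y to its left, z up, the work surface at z = 0. Lengths are in m, angles in rad, forces in N, time in s.
With the tool pointing down it reaches from about 0.375 to 0.9 m from the base axis. Payload 3.1 kg.
Tool frame: the origin (TCP) lies midway between the tips of the shut fingers; the grasp point (between the pads) lies 19 mm behind it; z points along the fingers, y is the line along which they close (so a half turn about z gives the same grasp; the last joint's range is limited). The gripper opens to 87 mm and grips with 3 to 60 N. Pads are 19 mm wide; open, the fingers measure 117 mm over their backs; the gripper's body (75 mm by 190 mm) begins 51 mm behind the grasp point.
Start: joints at [-1.429, 0.527, 1.433, -0, 1.181, -0.178], TCP at [0.197, -0.593, 0.223] pointing down, gripper open.
Joint ranges: [-3.08, 3.08], [-0.75, 2.2], [0.22, 2.44], [-1.43, 4.57], [0, 2.65], [-2.85, 2.85]. Speed limits (rad/s): [2.79, 2.79, 3.14, 3.14, 3.14, 3.14].

INTERFACE

Orientations are given as a unit quaternion [x, y, z, w].
In Python, from rig import status, imaging, order gives the robot as it stands.
- The arm moves only by the tool arm_command, never from a script. Its argument "deltas" is one flat list of numbers, 5 for each row, row after row: the opening, from -1 (shut) to 1 (fully open), so that 0 is half open, then the shift along the tool's x, y, z in m, then the turn about the tool's z in rad. In form: [gripper, tx, ty, tz, roll, gripper, tx, ty, tz, roll, ...]. A call has 1 to 12 rows; each row shifts and turns the commanded pose from where the row before left it, along the tool's axes as they then stand; what a row does not reach is not made up. A row lasts 1/8 s, in which the tool goes at most 62.5 mm and 10.7 degrees, less where a joint would pass 70% of its speed; a pose out of reach is approached as far as the arm can. A call with a gripper value outside its range is refused whole. The fingers move at their own pace and stop on an object; "newtons" is the grip in N (left out, the last holds). Time passes only in rows, so rows that do not move let the fingers close. It gives the time, the measured TCP pose, the force, the opening and the grip force at its end, in the units of the state.
- status.get_obs(): the state, without advancing time (a new reading comes with each control period).
- imaging.camera(name): name is "scene" or "top" or "wrist"; returns (picture, depth): 384x512x3 uint8, red, green, blue; 384x512 float32, m along the optical axis (not along the pixel's ray), 0 where there is no reading.
- imaging.camera_params(name): a dict with "intrinsics" (3x3 intrinsics, pixels), "k1" (the pictures are not rectified: a ray, as slopes to the right and down, at radius r is drawn at 1 + k1 r^2 times it, then the intrinsics apply), "camera_from_world" (4x4, takes a point from world to camera coordinates). Camera axes: x right, y up, looking along -z (the intrinsics and any distortion apply to the point x, -y, -z); pixel columns grow to the right and rows downward; lengths in m; the calibration is good to about 2 mm. A picture is of the moment at which its call begins: read the wrist's pose just before it. camera_params takes no time and is no camera call; for the wrist camera it gives the pose at the moment of the call.
- order.hand_in(): hands the job in; it is judged then, once.
The state is a dict: "time": time; "q": joint angles; "joint_velocities": joint speeds; "joint_torque": joint torques, N m; "position": TCP position; "tool_rot": TCP orientation; "ft_force": force on the tool from outside, world axes, zero at the start; "moment": the same for the moment, N m; "grip_width": finger opening in m; "grip_force": force on a finger pad.
Only numpy, scipy, OpenCV 4.12 (cv2) and the standard library are available. Lean on these libraries where they do the work, as an engineer would, in place of code of your own. Each camera call takes 0.05 s, during which the arm holds its last target. There are 200 camera calls.

## Working session

There is one attempt and no reset: what is moved stays moved. The work goes in short steps, Python scripts to look and compute and a tool call to move; the robot and the scene stay as the last step left them, time stands still between calls to the robot, and variables do not carry over. Pictures are saved under pics/ and viewed, at most 10 in all, crops included, and the job is handed in when it is done.

Besides the shell and the picture viewer there is one more tool, called after "Call:" in YAML: its name, and indented under it one key for each argument. arm_command: Moves the arm, as the interface text tells. Its arguments: {"type":"object","properties":{"deltas":{"type":"array"},"newtons":{"type":"number"}},"required":["deltas"]}

```bash
mkdir -p pics; cat > h.py <<'E'
import numpy as np, cv2
from rig import status, imaging, order
from scipy.spatial.transform import Rotation as R
def cam(n):
    P=imaging.camera_params(n); im,d=imaging.camera(n)
    K=np.array(P["intrinsics"]);k1=P["k1"];T=np.linalg.inv(np.array(P["camera_from_world"]))
    return im,d,K,k1,T
def world(d,K,k1,T):
    h,w=d.shape; v,u=np.mgrid[:h,:w].astype(np.float32)
    pts=np.stack([u.ravel(),v.ravel()],1).reshape(-1,1,2)
    s=cv2.undistortPoints(pts,K,np.array([k1,0,0,0,0.])).reshape(h,w,2)
    p=np.stack([s[...,0]*d,-s[...,1]*d,-d,np.ones_like(d)],-1)
    return (p@T.T)[...,:3]
def save(im,f): cv2.imwrite(f,cv2.cvtColor(im,cv2.COLOR_RGB2BGR))
def shot(n,f):
    im,d,K,k1,T=cam(n); save(im,f); W=world(d,K,k1,T); W[d==0]=np.nan
    np.save(f[:-4]+'.npy',W); return im,W,T
E
python3 - <<'E'
from h import *
o=status.get_obs(); print({k:np.round(v,3) for k,v in o.items()})
a,_,T=shot("top","pics/top0.png"); print(T.round(3))
b,_,T=shot("scene","pics/scene0.png"); print(T.round(3))
E
```

```text
{'time': np.float64(0.0), 'q': array([-1.429,  0.528,  1.434,  0.   ,  1.181, -0.179]), 'joint_velocities': array([ 0.001, -0.002, -0.001, -0.   ,  0.001,  0.002]), 'joint_torque': array([-2.0000e-03, -4.4005e+01, -1.7659e+01,  6.3000e-02,  5.8000e-02,
       -0.0000e+00]), 'position': array([ 0.196, -0.593,  0.222]), 'tool_rot': array([ 0.987,  0.159,  0.   , -0.001]), 'ft_force': array([-0.051,  0.257, -0.418]), 'moment': array([-0.031,  0.066, -0.007]), 'grip_force': np.float64(0.0), 'grip_width': np.float64(0.087)}
[[ 0.014  0.998 -0.059  0.499]
 [-1.     0.013 -0.017 -0.004]
 [-0.016  0.059  0.998  1.248]
 [ 0.     0.     0.     1.   ]]
[[ 0.331 -0.7    0.632  1.353]
 [ 0.944  0.241 -0.227 -0.284]
 [ 0.007  0.672  0.741  1.094]
 [ 0.     0.     0.     1.   ]]
```

View pics/top0.png

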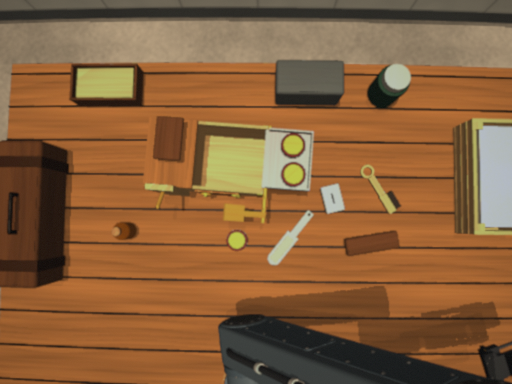

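View pics/scene0.png

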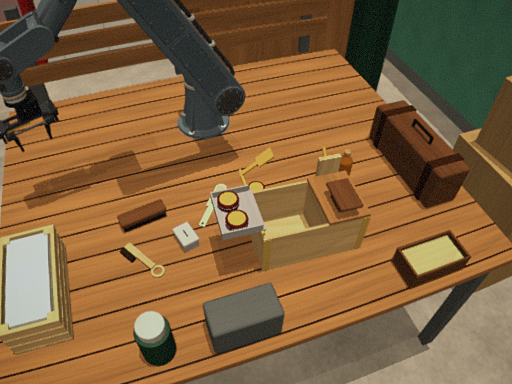

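The top view shows the kit at cols 147–272, the tray with its tins at (293,160), the lever pad at (234,213), the peg at (161,198), and the brush with its eye at (367,171) and head at (395,205). The bystanders are the spare tin (236,240), shoehorn (290,238), coin tin (332,198), polisher (371,243) and bottle (122,231).

```bash
python3 - <<'E'
from h import *
W=np.load('pics/top0.npy'); im=cv2.cvtColor(cv2.imread('pics/top0.png'),cv2.COLOR_BGR2RGB)
def reg(r0,r1,c0,c1,z0,z1):
    P=W[r0:r1,c0:c1].reshape(-1,3); return P[(P[:,2]>z0)&(P[:,2]<z1)]
print('table z',np.nanmedian(W[300:310,100:200,2]),np.nanmedian(W[205:225,300:312,2]))
# closed part + rims
P=reg(110,200,140,275,.152,.180); print('kit',len(P),cv2.minAreaRect((P[:,:2]*1000).astype(np.float32)))
P=reg(110,200,140,200,.165,.180); print('closed top',cv2.minAreaRect((P[:,:2]*1000).astype(np.float32)),np.median(P[:,2]))
P=reg(100,200,255,320,.18,.24); print('tray',cv2.minAreaRect((P[:,:2]*1000).astype(np.float32)))
P=reg(198,225,222,250,.18,.3); print('pad',cv2.minAreaRect((P[:,:2]*1000).astype(np.float32)),P.mean(0),len(P))
P=reg(185,215,150,170,.17,.3); print('peg');print(P.round(3)[::3])
for n,b in dict(shoe=(205,270,262,318),coin=(180,216,318,346),pol=(228,258,340,402),spare=(228,252,224,249),dres=(218,244,108,138)).items():
    P=reg(*b,.005,.15); print(n,cv2.minAreaRect((P[:,:2]*1000).astype(np.float32)))
P=reg(160,218,355,405,.004,.03); print('brush',len(P),cv2.minAreaRect((P[:,:2]*1000).astype(np.float32)))
s=im[155:221,350:410]; save(cv2.resize(s,None,fx=8,fy=8,interpolation=cv2.INTER_CUBIC),'pics/brush0.png')
P=reg(160,218,355,405,.006,.012);print('ring z',len(P),P.mean(0))
E
```

```text
table z 0.00115311774108795 0.003964622942386864
kit 2727 ((654.3974609375, 144.21475219726562), (326.06610107421875, 195.35813903808594), 86.67647552490234)
closed top ((660.1536865234375, 239.96365356445312), (133.6059112548828, 195.49977111816406), 86.09544372558594) 0.17121336877876547
tray ((638.1622924804688, -64.33516693115234), (120.22687530517578, 189.50808715820312), 86.24424743652344)
pad ((510.29461669921875, 59.601715087890625), (60.56649398803711, 39.84980010986328), 86.15815734863281) [0.51051578 0.0633442  0.23853787] 377
peg
[[0.575 0.273 0.236]
 [0.576 0.266 0.235]
 [0.575 0.258 0.237]
 [0.576 0.251 0.237]
 [0.576 0.244 0.235]
 [0.576 0.236 0.237]
 [0.576 0.228 0.237]
 [0.573 0.272 0.231]
 [0.573 0.262 0.241]
 [0.573 0.256 0.236]
 [0.573 0.249 0.234]
 [0.574 0.242 0.232]
 [0.573 0.233 0.236]
 [0.574 0.226 0.235]
 [0.571 0.269 0.233]
 [0.571 0.261 0.236]
 [0.571 0.254 0.234]
 [0.571 0.246 0.236]
 [0.571 0.238 0.236]
 [0.571 0.231 0.234]
 [0.568 0.272 0.238]
 [0.568 0.265 0.237]
 [0.568 0.258 0.236]
 [0.568 0.251 0.235]
 [0.568 0.243 0.236]
 [0.568 0.236 0.235]
 [0.56
[... 903 characters left out ...]
9 0.253 0.233]]
shoe ((442.4530944824219, -88.41645812988281), (160.5449981689453, 187.4329071044922), 88.22106170654297)
coin ((562.9976196289062, -208.71592712402344), (74.82157135009766, 101.6067886352539), 86.69009399414062)
pol ((430.0471496582031, -324.0505676269531), (85.9205093383789, 179.68031311035156), 0.5162194967269897)
spare ((433.29937744140625, 73.55252075195312), (70.54029846191406, 66.3951416015625), 84.55064392089844)
dres ((455.1629943847656, 417.4296875), (87.52350616455078, 71.52425384521484), 88.55982971191406)
brush 815 ((591.6712036132812, -352.29718017578125), (148.5076141357422, 172.86227416992188), 89.3193130493164)
ring z 194 [ 0.59752714 -0.34524988  0.00888626]
```

View pics/brush0.png

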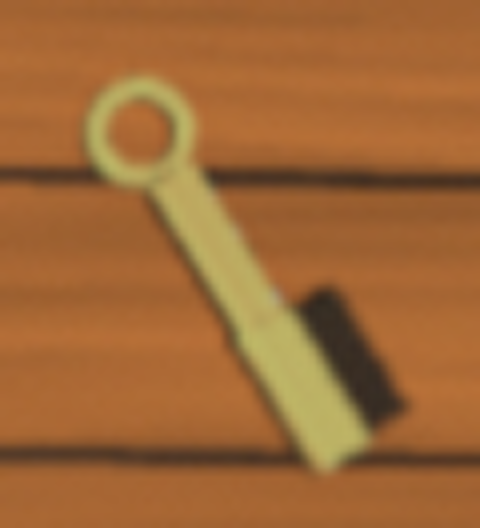

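The crop shows the brush with its eye centre at crop (141,131), its head end around (348,453), and the bristles on the upper right. I get the kit origin at about (0.661, 0.141) with yaw −3.9°; the pad, closed top and peg all agree. Next I go to the lever.

```bash
cat >> h.py <<'E'
def to(x,y,z,yawdeg):
    "roll first (at the old place), then the shift in the new tool axes"
    o=status.get_obs(); p=np.array(o["position"]); M=R.from_quat(o["tool_rot"]).as_matrix()
    psi=np.arctan2(M[1,0],M[0,0]); t=np.radians(yawdeg); roll=-(t-psi)
    D=np.array([x,y,z])-p
    print('t',o['time'],'pos',p.round(4),'psi',np.degrees(psi).round(1),'roll',roll.round(3),'shift',np.round([D[0]*np.cos(t)+D[1]*np.sin(t),D[0]*np.sin(t)-D[1]*np.cos(t),-D[2]],4))
E
python3 - <<'E'
from h import *
to(.508,.063,.30,-3.9)
P=imaging.camera_params("top");K=np.array(P["intrinsics"]);T=np.linalg.inv(np.array(P["camera_from_world"]))
def px(u,v,z):
    s=cv2.undistortPoints(np.array([[[u,v]]],np.float64),K,np.array([P["k1"],0,0,0,0.])).ravel()
    d=T[:3,:3]@np.array([s[0],-s[1],-1]); c=T[:3,3]; return (c+d*(z-c[2])/d[2])
f=lambda x,y,z: px(350+(x+.5)/8-.5,155+(y+.5)/8-.5,z)
e=f(141,131,.008); h=f(348,453,.014); c=f(246,315,.014)
print(e,h,np.linalg.norm(h-e),np.degrees(np.arctan2(*(h-e)[1::-1])))
# axis via two handle edge midpoints
a=f(180,182,.014); b=f(252,310,.014); print(np.degrees(np.arctan2(*(b-a)[1::-1])), np.degrees(np.arctan2(*(b-e)[1::-1])))
E
```

```text
t 0.1 pos [ 0.1964 -0.5926  0.2217] psi 18.3 roll 0.388 shift [ 0.2663 -0.6753 -0.0783]
[ 0.64298541 -0.31492413  0.008     ] [ 0.52351354 -0.39025803  0.014     ] 0.14136734084710695 -147.7662077885978
-150.5660746815518 -149.307168944386
```

Call:
arm_command:
  deltas: [-1,0,0,-0.027,0.129,-1,0,0,-0.027,0.129,-1,0,0,-0.026,0.129,-1,0.02,-0.05,0,0,-1,0.02,-0.05,0,0,-1,0.02,-0.05,0,0,-1,0.02,-0.05,0,0,-1,0.02,-0.05,0,0,-1,0.02,-0.05,0,0,-1,0.02,-0.05,0,0,-1,0.02,-0.05,0,0,-1,0.02,-0.05,0,0]

```text
time: 1.6
position: [0.4067, -0.1547, 0.3024]
tool_rot: [0.999, -0.034, -0.0, -0.0]
ft_force: [1.4, -0.2, -0.5]
grip_width: 0.0006
grip_force: 0.0
```

Call:
arm_command:
  deltas: [-1,0.017,-0.045,0,0,-1,0.017,-0.045,0,0,-1,0.017,-0.045,0,0,-1,0.017,-0.045,0,0,-1,0.018,-0.044,0,0,-1,0,0,0.015,0,-1,0,0,0.02,0]

```text
time: 2.48
position: [0.5067, 0.0614, 0.2666]
tool_rot: [0.999, -0.033, -0.0, 0.0]
ft_force: [-0.7, -0.1, -0.3]
grip_width: 0.0001
grip_force: 0.0
```

```bash
python3 - <<'E'
from h import *
to(.508,.063,.145,-3.9)
im,W,T=shot("scene","pics/s1.png")
save(cv2.resize(im[120:280,180:380],None,fx=4,fy=3.75),'pics/s1c.png')
E
```

```text
t 2.475 pos [0.5067 0.0614 0.2666] psi -3.8 roll 0.002 shift [ 0.0012 -0.0017  0.1216]
```

View pics/s1c.png

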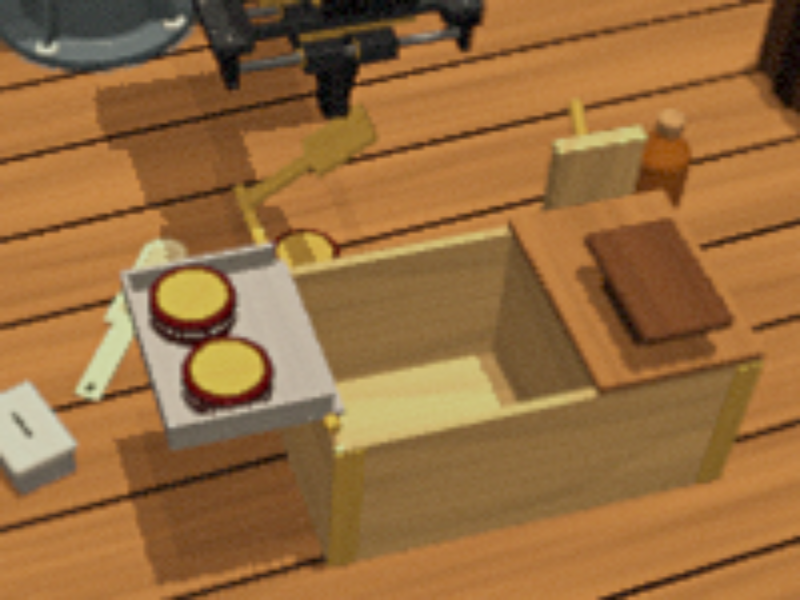

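The finger tip is at (335,110) in the crop, right above the lever plate (340,140). I press now.

Call:
arm_command:
  deltas: [-1,0.001,-0.002,0.012,0,-1,0,0,0.012,0,-1,0,0,0.012,0,-1,0,0,0.012,0,-1,0,0,0.012,0,-1,0,0,0.012,0,-1,0,0,0.012,0,-1,0,0,0.012,0,-1,0,0,0.012,0,-1,0,0,0.012,0,-1,0,0,0,0,-1,0,0,0,0]

```text
time: 4.03
position: [0.5088, 0.0638, 0.1478]
tool_rot: [0.999, -0.034, 0.001, -0.001]
ft_force: [0.9, 2.9, 2.5]
grip_width: 0.0007
grip_force: 1.9
```

```bash
python3 - <<'E'
from h import *
im,W,T=shot("scene","pics/s2.png")
save(cv2.resize(im[120:280,180:380],None,fx=4,fy=3.75),'pics/s2c.png')
E
```

```text
(no output)
```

View pics/s2c.png

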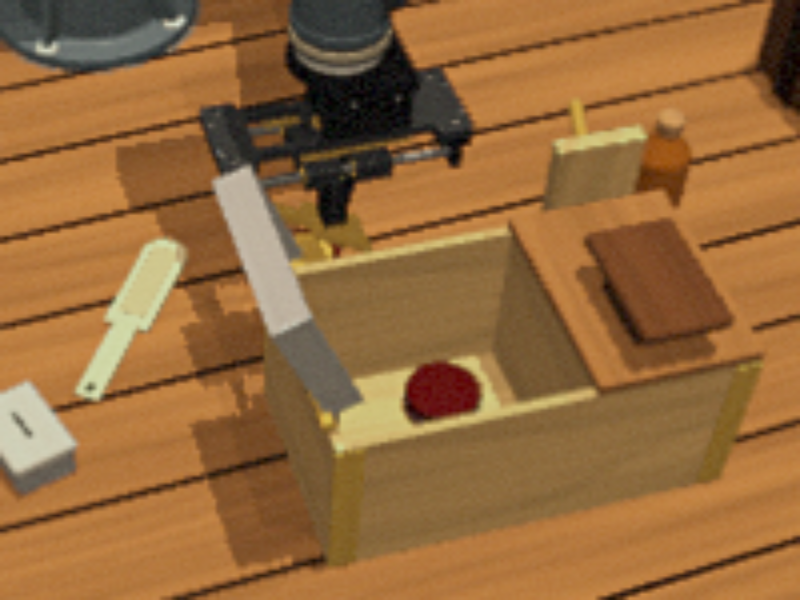

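The tray is tipped to near its stop and one tin (442,390) lies in the well. I raise, then check for the second tin.

Call:
arm_command:
  deltas: [-1,0,0,-0.015,0,-1,0,0,-0.015,0,-1,0,0,-0.015,0,-1,0,0,-0.015,0,-1,0,0,-0.02,0,-1,0,0,-0.025,0,-1,0,0,-0.03,0,1,-0.02,0.05,-0.015,0,1,-0.01,0.055,0,0,1,0,0.055,0,0,1,0,0.055,0,0,1,0,0.055,0,0]

```text
time: 5.58
position: [0.4596, -0.2062, 0.2982]
tool_rot: [0.999, -0.034, 0.0, 0.0]
ft_force: [1.9, 0.8, 0.4]
grip_width: 0.0423
grip_force: 0.0
```

```bash
python3 - <<'E'
from h import *
im,W,T=shot("top","pics/t2.png")
save(cv2.resize(im[100:260,140:340],None,fx=4,fy=3.75),'pics/t2c.png')
P=W[100:200,255:320].reshape(-1,3);P=P[(P[:,2]>.18)];print(len(P),np.percentile(P[:,2],[5,50,99]))
to(.591,-.344,.20,31.5)
E
```

```text
2924 [0.18549759 0.18914269 0.21303619]
t 5.625 pos [ 0.4601 -0.2137  0.2983] psi -4.1 roll -0.621 shift [0.0436 0.1795 0.0983]
```

View pics/t2c.png

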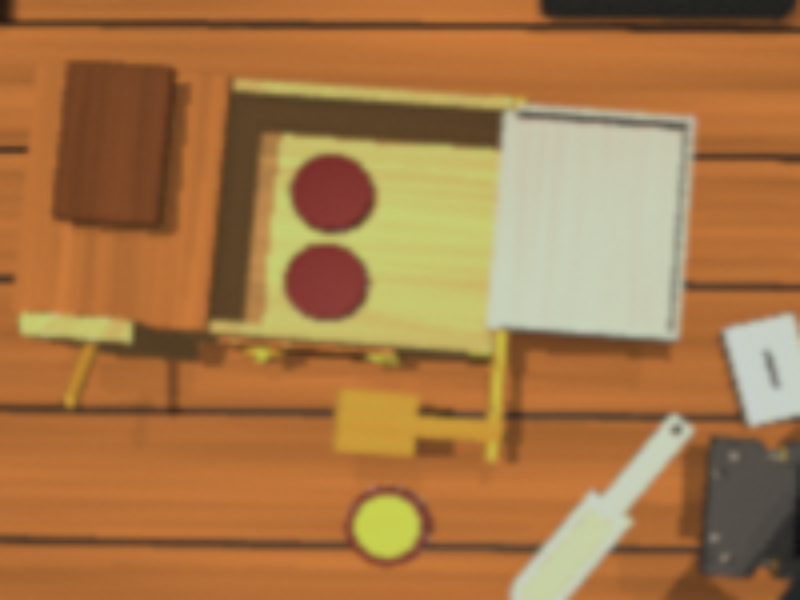

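Both tins are in the well at crop (333,193) and (327,282), and the tray is level again. Now to the brush.

Call:
arm_command:
  deltas: [1,0,0,0,-0.155,1,0,0,0,-0.155,1,0,0,0,-0.155,1,0,0,0,-0.155,1,0.01,0.045,0.02,0,1,0.01,0.045,0.02,0,1,0.01,0.045,0.02,0,1,0.01,0.045,0.02,0,1,0,0,0.018,0,1,0,0,0,0]

```text
time: 6.88
position: [0.5868, -0.3348, 0.1973]
tool_rot: [0.962, 0.273, -0.002, -0.003]
ft_force: [-0.2, 0.5, 0.1]
grip_width: 0.087
grip_force: 0.0
```

```bash
python3 - <<'E'
from h import *
to(.5876,-.349,.1,31.5)
im,W,T=shot("wrist","pics/w1.png"); print(T.round(3))
E
```

```text
t 6.875 pos [ 0.5868 -0.3348  0.1973] psi 31.7 roll 0.003 shift [-0.0067  0.0125  0.0973]
[[ 0.525  0.809  0.263  0.659]
 [-0.851  0.501  0.157 -0.291]
 [-0.005 -0.306  0.952  0.358]
 [ 0.     0.     0.     1.   ]]
```

View pics/w1.png

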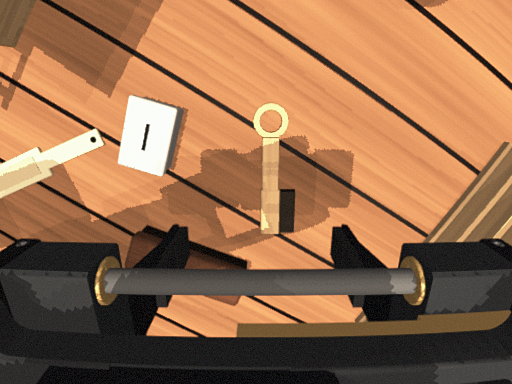

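The wrist view shows the brush almost vertical in the image: eye centre (270,120), head end (270,233), bristles to the right at (287,210). I'll refine with a fit.

```bash
python3 - <<'E'
from h import *
W=np.load('pics/w1.npy'); im=cv2.imread('pics/w1.png')
S=im[95:240,245:300].astype(int); hsv=cv2.cvtColor(S.astype(np.uint8),cv2.COLOR_BGR2HSV)
w=W[95:240,245:300]; print('table',np.nanmedian(w[100:,:8,2]))
m=(w[...,2]>.0065)&(w[...,2]<.03)
P=imaging.camera_params("wrist");K=np.array(P["intrinsics"]);T=np.linalg.inv(np.array(P["camera_from_world"]))
g=cv2.cvtColor(S.astype(np.uint8),cv2.COLOR_BGR2GRAY)
for r in (20,26,50,70,85,110,130,137): print(r+95,'z',w[r,18:35:4,2].round(4),'g',g[r,8:48:2])
def px(u,v,z):
    s=cv2.undistortPoints(np.array([[[u,v]]],np.float64),K,np.array([P["k1"],0,0,0,0.])).ravel()
    d=T[:3,:3]@np.array([s[0],-s[1],-1]); c=T[:3,3]; return (c+d*(z-c[2])/d[2])
e=px(270.5,120.5,.008);h=px(270,233.5,.014)
print(e,h,np.linalg.norm(h-e),np.degrees(np.arctan2(*(h-e)[1::-1])))
d=(h-e)/np.linalg.norm(h-e); t=e+65*d/1000
to(t[0],t[1],.05,np.degrees(np.arctan2(d[1],d[0]))+180)
E
```

```text
table -0.0005479949326271938
115 z [-0.001  -0.0021 -0.0006 -0.0004 -0.0008] g [168 241 242 244 183 172 170 170 182 187 184 185 183 162 239 240 242 211
 173 175]
121 z [-0.0018 -0.0014  0.0012 -0.0005 -0.    ] g [229 245 242 210 172 170 171 181 182 180 176 178 180 185 149 244 240 245
 182 179]
145 z [ 0.0129  0.0134  0.0138  0.0133 -0.0005] g [161 163 167 162 147 230 194 187 177 183 188 184 189  94  48  26  31  36
  75 120]
165 z [ 0.0131  0.0146  0.0143  0.0123 -0.0013] g [100 106 108 114 112 171 175 168 165 167 170 171 168  99 100 103 105 106
 105 101]
180 z [ 0.0137  0.0139  0.0139  0.0136 -0.0011] g [117 113 110 113 107 188 193 184 178 189 190 190 182  98 108 110 114 113
 108 106]
205 z [0.0134 0.0123 0.0127 0.014  0.0122] g [115 115 114 115 141 180 181 172 176 176 177 177 182  90  41  30  34  37
  43  39]
225 z [0.0127 0.0131 0.0142 0.0137 0.0127] g [169 173 114  43 206 237 237 237 171 176 191 195 199  64  39  35  41  41
  42  35]
232 z [0.013  0.012  0.0126 0.0153 0.0113] g [108 109 101 102 138 161 183 177 180 186 189 201 202  66  84  82  81  80
  79  84]
[ 0.64190422 -0.3157946   0.008     ] [ 0.52139251 -0.39105893  0.014     ] 0.1422103780403845 -148.01359194776168
t 6.925 pos [ 0.5874 -0.335   0.1989] psi 31.7 roll -0.005 shift [-0.0086  0.0125  0.1489]
```

Call:
arm_command:
  deltas: [1,-0.0085,0.0125,0.03,-0.005,1,0,0,0.04,0,1,0,0,0.04,0,1,0,0,0.04,0,1,0,0,0.03,0,1,0,0,0.01,0,1,0,0,0,0]

```text
time: 7.8
position: [0.5883, -0.3512, 0.0106]
tool_rot: [0.961, 0.275, 0.0, 0.0]
ft_force: [-0.2, -0.9, -0.1]
grip_width: 0.0868
grip_force: 0.0
```

```bash
python3 - <<'E'
from h import *
to(.5866,-.3502,.004,32)
print(status.get_obs()['ft_force'])
E
```

```text
t 7.8 pos [ 0.5883 -0.3512  0.0106] psi 32.0 roll -0.0 shift [-0.0009 -0.0018  0.0066]
[-0.19400381 -0.92253758 -0.12913219]
```

Call:
arm_command:
  deltas: [1,0,-0.001,0.006,0,-1,0,0,0,0,-1,0,0,0,0,-1,0,0,0,0,-1,0,0,0,0,-1,0,0,0,0,-1,0,0,-0.01,0,-1,0,0,-0.02,0,-1,0,0,-0.04,0,-1,0,0,-0.05,0,-1,0,0,0,0]
  newtons: 25

```text
time: 9.18
position: [0.5909, -0.3532, 0.1307]
tool_rot: [0.961, 0.275, 0.004, 0.005]
ft_force: [-0.4, -0.1, 0.6]
grip_width: 0.0017
grip_force: 0.0
```

```bash
python3 - <<'E'
from h import *
im,W,T=shot("wrist","pics/w2.png")
to(.5866,-.3502,.3,32)
E
```

```text
t 9.225 pos [ 0.5893 -0.3519  0.1278] psi 32.0 roll -0.001 shift [-0.0014 -0.0028 -0.1722]
```

View pics/w2.png

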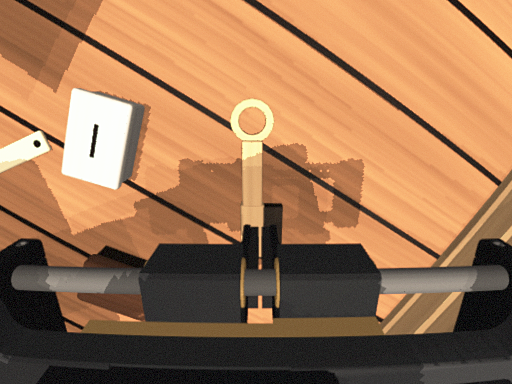

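The fingers closed only after the lift because they need about 1 s. The brush lies where it was, with its eye at (252,120). I'll locate it again and regrasp.

Call:
arm_command:
  deltas: [0,0,0,-0.035,0,0,0,0,-0.03,0,0,0,0,0,0,0,0,0,0,0,0,0,0,0,0,0,0,0,0,0]

```text
time: 9.98
position: [0.587, -0.3501, 0.187]
tool_rot: [0.961, 0.275, -0.001, -0.001]
ft_force: [0.5, -0.0, -0.6]
grip_width: 0.0426
grip_force: 0.0
```

```bash
python3 - <<'E'
from h import *
o=status.get_obs();print(o['grip_width'])
P=imaging.camera_params("wrist");im,d=imaging.camera("wrist");save(im,'pics/w3.png')
K=np.array(P["intrinsics"]);T=np.linalg.inv(np.array(P["camera_from_world"]))
W=world(d,K,P["k1"],T)
def px(u,v,z):
    s=cv2.undistortPoints(np.array([[[u,v]]],np.float64),K,np.array([P["k1"],0,0,0,0.])).ravel()
    D=T[:3,:3]@np.array([s[0],-s[1],-1]); c=T[:3,3]; return (c+D*(z-c[2])/D[2])
# eye: hole contour in a bright mask
hsv=cv2.cvtColor(im,cv2.COLOR_RGB2HSV); m=((W[...,2]>.0035)&(W[...,2]<.03)&(im.max(2)>100)).astype(np.uint8)
m[:, :210]=0; m[:,330:]=0; m[245:]=0; m[:90]=0
n,l,st,c=cv2.connectedComponentsWithStats(m); i=1+st[1:,4].argmax(); print(st[i],c[i])
ys,xs=np.where(l==i); top=ys.min(); 
for r in range(top+2,ys.max(),10):
    x=xs[ys==r]; print(r,x.min(),x.max(),end='; ')
E
```

```text
0.0426160219552669
[ 241   96   37  136 2505] [258.53652695 165.30419162]
98 251 266; 108 242 276; 118 241 276; 128 247 271; 138 250 267; 148 250 267; 158 250 267; 168 250 267; 178 250 266; 188 249 268; 198 249 268; 208 249 268; 218 249 268; 228 249 268;
```

View pics/w3.png

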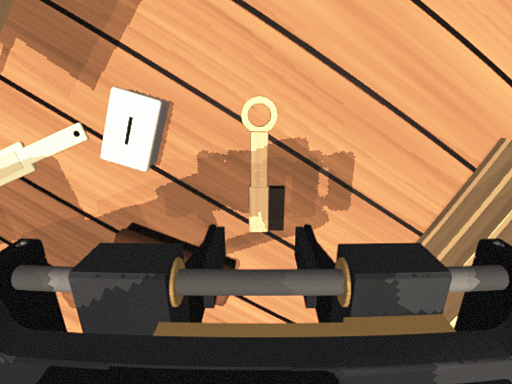

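The brush is unmoved (eye (259,114), head end (258,232)) and centred between the half-open fingers at cols 213 and 305. I descend with the gripper half open.

```bash
python3 - <<'E'
from h import *
P=imaging.camera_params("wrist")
K=np.array(P["intrinsics"]);T=np.linalg.inv(np.array(P["camera_from_world"]))
def px(u,v,z):
    s=cv2.undistortPoints(np.array([[[u,v]]],np.float64),K,np.array([P["k1"],0,0,0,0.])).ravel()
    D=T[:3,:3]@np.array([s[0],-s[1],-1]); c=T[:3,3]; return (c+D*(z-c[2])/D[2])
e=px(258.8,114,.008);h=px(258.5,232,.014)
d=(h-e)/np.linalg.norm(h-e); t=e+65*d/1000
print(e,np.linalg.norm(h-e),t)
to(t[0],t[1],.0035,np.degrees(np.arctan2(d[1],d[0]))+180)
E
```

```text
[ 0.64140734 -0.31511269  0.008     ] 0.14257555158832033 [ 0.58620234 -0.34931686  0.01073539]
t 10.025 pos [ 0.5872 -0.3502  0.1874] psi 32.0 roll 0.003 shift [-0.0004 -0.0013  0.1839]
```

Call:
arm_command:
  deltas: [0,0,-0.001,0.04,0,0,0,0,0.045,0,0,0,0,0.045,0,0,0,0,0.035,0,0,0,0,0.015,0,0,0,0,0,0,0,0,0,0,0]

```text
time: 10.9
position: [0.5882, -0.3506, 0.0102]
tool_rot: [0.961, 0.275, 0.001, 0.001]
ft_force: [-0.0, -0.7, -0.7]
grip_width: 0.0432
grip_force: 0.0
```

Call:
arm_command:
  deltas: [0,0,0,0.006,0,-1,0,0,0,0,-1,0,0,0,0,-1,0,0,0,0,-1,0,0,0,0,-1,0,0,0,0,-1,0,0,0,0,-1,0,0,0,0]
  newtons: 25

```text
time: 11.9
position: [0.5871, -0.3497, 0.0028]
tool_rot: [0.961, 0.275, 0.0, 0.0]
ft_force: [-1.6, 0.5, 2.9]
grip_width: 0.0197
grip_force: 25.0
```

Gripped (19.7 mm, 25 N). I lift, turn and travel to the peg.

Call:
arm_command:
  deltas: [-1,0,0,-0.02,0,-1,0,0,-0.05,0,-1,0,0,-0.06,0,-1,0,0,-0.06,0.1,-1,0,0,-0.06,0.132,-1,0,0,-0.05,0.132,-1,0,0,-0.02,0.132,-1,0,0,0,0.131,-1,0,0,0,0]

```text
time: 13.02
position: [0.5868, -0.3496, 0.3238]
tool_rot: [0.999, -0.034, 0.0, 0.0]
ft_force: [-0.5, -0.1, -1.0]
grip_width: 0.0197
grip_force: 25.0
```

```bash
python3 - <<'E'
from h import *
o=status.get_obs();print(o['grip_width'],o['grip_force']);to(.431,.258,.30,-3.9)
E
```

```text
0.019687965142754095 24.995912611484528
t 13.025 pos [ 0.5868 -0.3496  0.3238] psi -3.9 roll 0.0 shift [-0.1968 -0.5956  0.0238]
```

Call:
arm_command:
  deltas: [-1,-0.025,-0.03,0,0,-1,-0.025,-0.05,0,0,-1,-0.025,-0.055,0,0,-1,-0.025,-0.055,0,0,-1,-0.02,-0.055,0,0,-1,-0.02,-0.055,0,0,-1,-0.02,-0.055,0,0,-1,-0.02,-0.055,0,0,-1,-0.017,-0.055,0,0,-1,0,-0.055,0.01,0,-1,0,-0.05,0.014,0,-1,0,-0.026,0,0]

```text
time: 14.52
position: [0.4304, 0.2606, 0.2974]
tool_rot: [0.999, -0.032, -0.001, 0.0]
ft_force: [0.2, -0.7, -1.0]
grip_width: 0.0198
grip_force: 25.0
```

Call:
arm_command:
  deltas: [-1,0,0,0,0,-1,0,0,0,0]

```text
time: 14.78
position: [0.4314, 0.2578, 0.2985]
tool_rot: [0.999, -0.034, -0.0, 0.0]
ft_force: [0.4, -0.3, -1.1]
grip_width: 0.0198
grip_force: 25.0
```

```bash
python3 - <<'E'
from h import *
to(.431,.258,.256,-3.9)
P=imaging.camera_params("wrist");im,d=imaging.camera("wrist");save(im,'pics/w4.png')
K=np.array(P["intrinsics"]);T=np.linalg.inv(np.array(P["camera_from_world"]));W=world(d,K,P["k1"],T);np.save('pics/w4.npy',W)
shot("scene","pics/s4.png");shot("top","pics/t4.png")
E
```

```text
t 14.775 pos [0.4314 0.2578 0.2985] psi -3.9 roll -0.0 shift [-0.0004 -0.0002  0.0425]
```

View pics/w4.png

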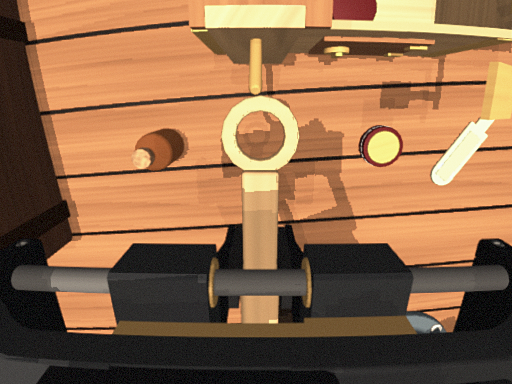

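The wrist view shows the eye centre at (260,133) and the peg from its root (257,40) to its tip (256,93), nearly in line. I now get the numbers from depth.

```bash
python3 - <<'E'
from h import *
W=np.load('pics/w4.npy'); im=cv2.imread('pics/w4.png')
A=W[90:175,215:305].reshape(-1,3); A=A[A[:,2]>.26]; 
ring=A[A[:,0]>0.475]; 
print('ring n',len(ring),ring.min(0),ring.max(0)); r=ring
# circle fit on ring pts beyond handle
r=ring[(ring[:,0]>.485)]; M=np.c_[2*r[:,:2],np.ones(len(r))]; s=np.linalg.lstsq(M,(r[:,:2]**2).sum(1),rcond=None)[0]
print('eye c',s[:2],'rad',np.sqrt(s[2]+s[:2]@s[:2]))
pl=np.linalg.lstsq(np.c_[r[:,:2]-s[:2],np.ones(len(r))],r[:,2],rcond=None)[0]; print('ring plane slope,z',pl)
h=W[185:225,250:270].reshape(-1,3); print('handle z',[np.median(W[a,252:268,2]).round(4) for a in (180,190,200,210,220)],[np.median(W[a,252:268,0]).round(4) for a in (180,190,200,210,220)])
B=W[35:98,245:270].reshape(-1,3); B=B[(B[:,0]<.560)&(B[:,0]>.505)&(B[:,2]>.17)&(B[:,2]<.25)]
print('peg wrist');
for x0 in np.arange(.515,.565,.008):
    b=B[(B[:,0]>=x0)&(B[:,0]<x0+.008)]
    if len(b): print(round(x0+.004,3),len(b),b[:,1].mean().round(4),b[:,1].min().round(4),b[:,1].max().round(4),np.percentile(b[:,2],90).round(4))
print('minx',B[:,0].min())
Wt=np.load('pics/top0.npy')
B=Wt[195:215,150:170].reshape(-1,3);B=B[(B[:,0]<.560)&(B[:,2]>.17)];print('top',B[:,1].mean(),np.polyfit(B[:,0],B[:,2],1),np.polyfit(B[:,0],B[:,1],1),B[:,0].min())
for n in("t4",):
    W=np.load(f'pics/{n}.npy');B=W[150:260,140:220].reshape(-1,3);b=B[(B[:,2]>.26)&(B[:,2]<.33)&(B[:,0]>.47)&(B[:,0]<.55)&(B[:,1]<.3)];print(n,len(b),b.min(0) if len(b) else'',b.max(0) if len(b) else'')
E
```

```text
ring n 3137 [0.4750876  0.23234255 0.29603502] [0.51522392 0.27397575 0.45985503]
eye c [0.49602936 0.25312699] rad 0.016625193093216504
ring plane slope,z [ 0.35354112 -0.01314364  0.30278203]
handle z [np.float64(0.3091), np.float64(0.309), np.float64(0.3091), np.float64(0.3092), np.float64(0.3092)] [np.float64(0.4726), np.float64(0.467), np.float64(0.4613), np.float64(0.4556), np.float64(0.4496)]
peg wrist
0.519 95 0.2548 0.2502 0.2594 0.2341
0.527 142 0.2543 0.2496 0.259 0.2332
0.535 131 0.2538 0.249 0.2586 0.2254
0.543 128 0.2534 0.2484 0.2583 0.2174
0.551 117 0.2529 0.2478 0.258 0.209
0.559 67 0.2521 0.2474 0.2567 0.202
minx 0.51688208069921
top 0.2527657295815756 [-0.89024368  0.6994968 ] [-0.0885753   0.30028985] 0.5193034773048276
t4 197 [0.47010699 0.23232323 0.29818984] [0.5153911  0.27290304 0.313936  ]
```

Call:
arm_command:
  deltas: [-1,-0.001,-0.003,0.015,0,-1,0,0,0.015,0,-1,0,0,0.012,0,-1,0,0,0,0,-1,0,0,0,0]
  newtons: 10

```text
time: 15.55
position: [0.4313, 0.2616, 0.2567]
tool_rot: [0.999, -0.035, 0.0, -0.0]
ft_force: [-0.3, 0.7, 0.1]
grip_width: 0.0199
grip_force: 10.0
```

```bash
cat > eye.py <<'E'
from h import *
o=status.get_obs();print(o['time'],o['position'].round(4),'f',np.round(o['ft_force'],1))
P=imaging.camera_params("wrist");im,d=imaging.camera("wrist");save(im,'pics/w_%.2f.png'%o['time'])
K=np.array(P["intrinsics"]);T=np.linalg.inv(np.array(P["camera_from_world"]));W=world(d,K,P["k1"],T)
ze=o['position'][2]
A=W[60:180,200:320].reshape(-1,3); r=A[(abs(A[:,2]-ze-.005)<.006)&(A[:,0]>o['position'][0]+.04)&(A[:,0]<.57)]
print('ring',r.min(0).round(4),r.max(0).round(4),'centre y',((r[:,1].min()+r[:,1].max())/2).round(4),'x',(r[:,0].max()-.021).round(4))
B=W[20:180,200:320].reshape(-1,3); B=B[(B[:,2]>ze+.012)&(B[:,2]<ze+.06)&(B[:,0]<.56)&(B[:,0]>.5)&(abs(B[:,1]-.254)<.03)]
print('above ring',len(B),B.mean(0) if len(B) else '')
B=W[20:150,200:320].reshape(-1,3); B=B[(B[:,2]<ze-.006)&(B[:,2]>.17)&(B[:,0]<.56)&(abs(B[:,1]-.254)<.02)]
print('peg below',len(B),np.c_[B.min(0),B.mean(0),B.max(0)].T.round(4) if len(B) else '', 'x+z',np.percentile(B[:,0]+B[:,2],[10,50,90]).round(4) if len(B) else '')
E
python3 eye.py
```

```text
15.55 [0.4313 0.2616 0.2567] f [-0.3  0.7  0.1]
ring [0.4716 0.236  0.2557] [0.5151 0.2775 0.2677] centre y 0.2568 x 0.4941
above ring 0 
peg below 981 [[0.5172 0.2473 0.1922]
 [0.537  0.2537 0.2188]
 [0.56   0.2597 0.2353]] x+z [0.7521 0.7566 0.7582]
```

Call:
arm_command:
  deltas: [-1,0.0035,0,0.005,0,-1,0.005,0,0.005,0,-1,0.005,0,0.005,0,-1,0.005,0,0.005,0,-1,0.005,0,0.005,0,-1,0,0,0,0]

```text
time: 16.35
position: [0.4546, 0.2598, 0.231]
tool_rot: [0.999, -0.035, -0.0, 0.0]
ft_force: [-0.5, -0.3, -0.4]
grip_width: 0.0202
grip_force: 10.0
```

```bash
python3 eye.py
```

```text
16.35 [0.4546 0.2598 0.231 ] f [-0.5 -0.3 -0.4]
ring [0.4952 0.2341 0.23  ] [0.5384 0.276  0.242 ] centre y 0.2551 x 0.5174
above ring 0 
peg below 595 [[0.528  0.2475 0.1922]
 [0.5485 0.253  0.208 ]
 [0.56   0.2592 0.2249]] x+z [0.7538 0.757  0.7582]
```

Call:
arm_command:
  deltas: [-1,0.004,0,0.004,0,-1,0.004,0,0.004,0,-1,0.004,0,0.004,0,-1,0,0,0,0]

```text
time: 16.9
position: [0.4665, 0.259, 0.2191]
tool_rot: [0.999, -0.035, -0.0, 0.0]
ft_force: [0.7, -0.7, -1.1]
grip_width: 0.0197
grip_force: 10.0
```

```bash
python3 eye.py
```

```text
16.9 [0.4665 0.259  0.2191] f [ 0.7 -0.7 -1.1]
ring [0.5071 0.2215 0.2181] [0.5636 0.282  0.2301] centre y 0.2518 x 0.5426
above ring 236 [0.52389585 0.25388348 0.23271577]
peg below 294 [[0.5383 0.2474 0.1925]
 [0.5546 0.2524 0.2017]
 [0.56   0.2586 0.213 ]] x+z [0.754  0.7568 0.7582]
```

The peg tip is now inside the eye and above the ring, with no contact force. I go deeper, then release.

Call:
arm_command:
  deltas: [-1,0.004,0,0.004,0,-1,0.004,0,0.004,0,-1,0,0,0,0]

```text
time: 17.32
position: [0.4745, 0.2584, 0.2111]
tool_rot: [0.999, -0.035, -0.0, 0.0]
ft_force: [-1.2, 0.3, -0.2]
grip_width: 0.0199
grip_force: 10.0
```

```bash
python3 eye.py
```

```text
17.325 [0.4745 0.2584 0.2111] f [-1.2  0.3 -0.2]
ring [0.5149 0.2222 0.2101] [0.5637 0.2816 0.2221] centre y 0.2519 x 0.5427
above ring 613 [0.52661974 0.25456877 0.22938192]
peg below 65 [[0.5468 0.2474 0.1922]
 [0.5576 0.2524 0.1979]
 [0.56   0.258  0.2048]] x+z [0.752  0.7562 0.7579]
```

Call:
arm_command:
  deltas: [1,0,0,0,0,1,0,0,0,0,1,0,0,0,0,1,0,0,0,0,1,0,0,0,0,1,0,0,0,0,1,0,0,0,0,1,0,0,0,0,1,0,0,-0.02,0,1,0,0,-0.04,0,1,-0.02,0,-0.04,0]

```text
time: 18.75
position: [0.4553, 0.2598, 0.3124]
tool_rot: [0.999, -0.035, 0.0, -0.0]
ft_force: [-0.6, 1.7, -0.0]
grip_width: 0.0873
grip_force: 0.0
```

```bash
python3 - <<'E'
from h import *
o=status.get_obs();print(o['time'],o['position'].round(4),'f',np.round(o['ft_force'],1),o['grip_width'])
for n in("wrist","top","scene"):
    im,W,T=shot(n,"pics/z_%s.png"%n)
    B=W.reshape(-1,3); m=(B[:,0]<.562)&(B[:,0]>.44)&(abs(B[:,1]-.255)<.05)&(B[:,2]>.012)&(B[:,2]<.26); b=B[m]
    print(n,len(b))
    for z0 in np.arange(.01,.25,.02):
        c=b[(b[:,2]>=z0)&(b[:,2]<z0+.02)]
        if len(c)>1: print(' %.2f'%z0,len(c),'x',c[:,0].min().round(3),c[:,0].max().round(3),'y',c[:,1].min().round(3),c[:,1].max().round(3))
E
```

```text
18.75 [0.4553 0.2598 0.3124] f [-0.6  1.7 -0. ] 0.08733385502112082
wrist 1626
 0.05 19 x 0.547 0.548 y 0.225 0.266
 0.07 2 x 0.56 0.56 y 0.218 0.219
 0.09 167 x 0.547 0.56 y 0.218 0.266
 0.11 12 x 0.548 0.56 y 0.218 0.263
 0.13 16 x 0.547 0.56 y 0.217 0.263
 0.15 28 x 0.549 0.561 y 0.218 0.264
 0.17 128 x 0.547 0.561 y 0.218 0.271
 0.19 495 x 0.543 0.562 y 0.218 0.275
 0.21 485 x 0.517 0.562 y 0.218 0.261
 0.23 273 x 0.517 0.562 y 0.217 0.26
top 232
 0.05 13 x 0.549 0.562 y 0.218 0.256
 0.07 9 x 0.549 0.56 y 0.223 0.247
 0.09 41 x 0.548 0.562 y 0.217 0.244
 0.11 18 x 0.549 0.561 y 0.217 0.262
 0.13 9 x 0.549 0.562 y 0.217 0.246
 0.15 8 x 0.55 0.561 y 0.217 0.254
 0.17 20 x 0.549 0.562 y 0.216 0.268
 0.19 40 x 0.548 0.561 y 0.217 0.272
 0.21 53 x 0.529 0.562 y 0.231 0.262
 0.23 21 x 0.519 0.562 y 0.217 0.257
scene 39
 0.17 4 x 0.56 0.562 y 0.218 0.219
 0.21 23 x 0.516 0.561 y 0.219 0.258
 0.23 11 x 0.523 0.562 y 0.219 0.259
```

The brush hangs vertical against the cleat: x 0.547–0.561, head down to z 0.05. I back off, let it settle, check the tray, and hand in.

Call:
arm_command:
  deltas: [1,-0.03,0,-0.02,0,1,0,0,0,0,1,0,0,0,0,1,0,0,0,0,1,0,0,0,0,1,0,0,0,0,1,0,0,0,0,1,0,0,0,0]

```text
time: 19.9
position: [0.4245, 0.262, 0.3316]
tool_rot: [0.999, -0.035, 0.0, -0.0]
ft_force: [0.3, -0.3, 0.3]
grip_width: 0.087
grip_force: 0.0
```

```bash
python3 - <<'E'
from h import *
im,W,T=shot("top","pics/end.png")
B=W.reshape(-1,3);b=B[(B[:,0]<.562)&(B[:,0]>.44)&(abs(B[:,1]-.255)<.05)&(B[:,2]>.03)&(B[:,2]<.19)];print(len(b),b.min(0),b.max(0))
P=W[100:200,255:320].reshape(-1,3);P=P[P[:,2]>.18];print(len(P),np.percentile(P[:,2],[5,50,99]))
print(order.hand_in())
E
```

```text
120 [0.54822872 0.21576337 0.04755541] [0.56192278 0.26739126 0.1898327 ]
2924 [0.18570696 0.18919048 0.21326987]
the job is handed in; nothing more can be done
None
```

I handed the job in at about 20 s: both tins are in the well, the tray is back level, and the brush hangs head down on the peg, released; no verdict was returned.

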